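# Press a bun foot onto its brass plug in a sprung ring press

## Robot

A 6-joint arm with a two-finger parallel gripper is mounted at the origin on the work surface. World frame = base frame: x ahead of the robot, y to its left, z up, the work surface at z = 0. Lengths are in m, angles in rad, forces in N, time in s.
With the tool pointing down it reaches from about 0.25 to 0.775 m from the base axis. Payload 4 kg.
Tool frame: the origin (TCP) lies on the mounting face of the last link; the fingertips stand 199 mm ahead of it and the grasp point (between the pads) lies 180 mm ahead of it; x points along the fingers, y is the direction in which the jaws open and shut, and the axes are right-handed (so a half turn about x gives the same grasp; the last joint's range is limited). The gripper opens to 94 mm and grips with 3 to 60 N. Pads are 16 mm wide; open, the fingers measure 119 mm over their backs; the gripper's body (75 mm by 177 mm) begins 78 mm behind the grasp point.
Start: joints at [1.06, 0.087, 1.371, -0, 1.684, -0.103], TCP at [0.218, 0.505, 0.405] pointing down, gripper open.
Joint ranges: [-3.1, 3.1], [-0.76, 2.03], [0.27, 2.55], [-1.08, 4.22], [0.17, 2.65], [-2.57, 2.57]. Speed limits (rad/s): [2.79, 2.79, 3.14, 3.14, 3.14, 3.14].

## Interface

Orientations are given as [roll, pitch, yaw] about the fixed x, y, z axes, in that order (R = Rz(yaw) Ry(pitch) Rx(roll)).
In Python, from bench import robot gives the robot as it stands. The module is installed in compiled form; this text tells all that it offers.
- The arm moves only by the shell command python3 -m pendant 'ROWS'. ROWS is a JSON object of lists of equal length, an entry for each row: "turn": the turn, a rotation vector about the world's x, y, z in rad, a list of three; "delta_pos": the shift along the world's x, y, z in cm, a list of three; "gripper": the finger opening in cm, from 0 to 9.4. In form: {"turn": [[ax, ay, az], ...], "delta_pos": [[dx, dy, dz], ...], "gripper": [gripper, ...]}. A call has 1 to 8 rows; each row shifts and turns the commanded pose from where the row before left it; what a row does not reach is not made up. A row lasts 1/8 s, in which the tool goes at most 62.5 mm and 10.7 degrees, less where a joint would pass 70% of its speed; a pose out of reach is approached as far as the arm can. A call with a gripper value outside its range is refused whole. The fingers move at their own pace and stop on an object; the grip force is fixed at half the most. Time passes only in rows, so rows that do not move let the fingers close. It gives the time, the measured TCP pose, the force and the opening at its end, in the units of the state.
- robot.get_obs(): the state, without advancing time (a new reading comes with each control period).
- robot.snapshot(name): name is "scene" or "side" or "wrist"; returns (picture, depth): 384x512x3 uint8, red, green, blue; 384x512 float32, m along the optical axis (not along the pixel's ray), 0 where there is no reading.
- robot.camera_params(name): a dict with "vertical_fov" (degrees; the focal length in pixels is half the picture's height over the tangent of half this angle, whatever the lens; pixels are square), "cx", "cy" (the principal point, pixels), "R" (3x3) and "t" (3): a world point X has camera coordinates R X + t; the wrist camera has in their place "T_tool_cam" (4x4, takes a point from camera to tool coordinates, whose origin is the TCP and whose axes are the tool frame's). Camera axes: x right, y down, z forward; pixel columns grow to the right and rows downward; lengths in m; the calibration is good to about 2 mm. The wrist camera is an equidistant fisheye: a pixel r from the principal point sees the ray r / f radians off the axis. A picture is of the moment at which its call begins: read the wrist's pose just before it. camera_params takes no time and is no camera call.
- robot.close_job(): hands the job in, once; it reports no verdict.
The state is a dict: "time": time; "joint_positions": joint angles; "qvel": joint speeds; "joint_torque": joint torques, N m; "tool_pos": TCP position; "ee_rot": TCP orientation; "wrist_force": force on the tool from outside, world axes, zero at the start; "wrist_torque": the same for the moment, N m; "width": finger opening in m.
Only numpy, scipy, OpenCV 4.12 (cv2) and the standard library are available. Lean on these libraries where they do the work, as an engineer would, in place of code of your own. Each camera call takes 0.05 s, during which the arm holds its last target. There are 200 camera calls.

## Task

Take the brass plug from the pocket tray and stand it in the round pocket in the base of the sprung ring press; leave the black and white plugs in the tray. Then set the turned wooden bun foot, tenon up, into the brass ring above the plug, press it straight down against the springs until its underside bears firmly on the plug, and finish while still holding it pressed down. Do not knock over or push about the chess pieces, glue bottle, chisel and brush around the work.

Things in the scene. Friction and masses are not known exactly. Their poses are not given: they have to be found in the camera images.
- brass_plug: Brass cylinder, 18 mm diameter, 16 mm tall, 35 g, standing in one of the three tray pockets (which one varies) with its top 11 mm above the tray. Origin: centre of its underside, z up. Its yaw means nothing.
- black_plug: Black rubber plug of the same size in another tray pocket; stays there.
- white_plug: White plastic plug of the same size in another tray pocket; stays there.
- tray: Fixed pale wooden pocket tray, 164 (x) x 62 (y) x 12 mm high. Origin: centre of its underside, z up. Three round pockets, 22 mm wide and 5 mm deep (floor 7 mm above the table), in a row along the tray's x axis at -52, 0 and +52 mm. Grip a plug across the row, along the tray's y axis. The tray and the bun foot may change sides.
- foot: Turned bun foot of brown wood, 100 mm tall, about 0.26 kg (varies by 30 %), standing on its flat underside on the table. Origin: centre of the underside, z up. Underside 56 mm across, spreading as a 45 degree cone to 74 mm at 8.5 mm height, belly 90 mm across at 32 mm height, rounded shoulder up to 63 mm height, then a straight round tenon (the grip) 30 mm in diameter from 63 to 100 mm height.
- press: Fixed sprung ring press: green base plate 110 (x) x 150 (y) x 14 mm high with the brass ring above it on two steel posts with coil springs at y = +-62 mm, tops 60 mm above the table. Origin: centre of its underside, z up.
- press_pocket (a point): Centre of the floor of the round pocket in the middle of the press base, under the ring's centre, z up: 8 mm above the table. The pocket is 26 mm wide and 6 mm deep, with a bright steel floor. A plug standing in it has its top 24 mm above the table.
- ring_seat (a point): Centre of the ring's mouth, level with its top face: 42 mm above the table when the ring is up. The ring is 96 mm outside, 72 mm inside (open right through, room for the finger tips to reach the pocket), 12 mm thick. The bun foot's cone rests on its inner upper edge and centres itself, its underside then 7.6 mm below this point and 10.4 mm above the top of a plug in the pocket.
- ring (a joint): How far the ring is pressed down, m: 0 when up (springs carry the foot's weight), stop at 0.016. As change of tool force from carrying the foot freely: it starts to sink at about 6 N and takes 10 N at 10 mm, where the underside meets the plug and the way ends hard; press on to about 16 N and keep that push, so that the plug carries some newtons. It springs back if let go.
- pawn: Dark wooden chess pawn, 30 mm wide, 53 mm tall, loose, standing 110 to 130 mm from the press centre on the side away from the robot. Origin: centre of its underside.
- rook: Pale wooden chess rook, 34 mm wide, 58 mm tall, loose, standing 105 to 125 mm from the bun foot's starting place on the side away from the robot. Origin: centre of its underside.
- glue: Glue bottle, 52 mm wide, 120 mm tall, loose, standing beyond the work. Origin: centre of its underside.
- chisel: Chisel lying on the table on the robot's side of the work.
- brush: Brush lying on the table on the robot's side of the work.
Not all that is in view belongs to the job. What is shaped like the press but purple is not meant.

How it is judged:
On the way, in this order (a step that is already met when the one before it is completed fails the run):
1. the brass plug stands in the press pocket, let go (horizontal distance between brass_plug and press_pocket below 0.006 m and z of brass_plug in the frame of press_pocket below 0.003 m and angle between brass_plug's own z axis and vertical below 0.12 rad and contact force between the fingers and brass_plug below 0.1 N and linear speed of brass_plug below 0.02 m/s), for 0.2 s.
2. the bun foot is pressed down in the ring onto the plug and held (horizontal distance between each of brass_plug, foot and press_pocket below 0.006 m and z of brass_plug in the frame of press_pocket below 0.003 m and angle between brass_plug's own z axis and vertical below 0.12 rad and angle between foot's own z axis and vertical below 0.08 rad and value of joint ring above 0.008 m and contact force between foot and brass_plug above 1 N and contact force between any of the fingers, the arm and foot above 1.5 N), for 0.5 s.
At the end, for the whole second after the job is handed in: Brass plug upright on the pocket floor within 6 mm of centre; foot in the ring within 6 mm of the centre line, within 0.08 rad of upright, at rest; ring down over 8 mm; foot on plug with over 1 N; robot still on the foot with over 1.5 N (all of step 2 and linear speed of foot below 0.02 m/s); the arm keeps its last pose, push and grip.
It fails at once if the black or white plug leaves its place (distance of any of black_plug, white_plug from where it was at the start of the episode above 0.012 m).
It fails at once if a bystander is knocked over or pushed about (distance of any of pawn, rook, glue, chisel, brush from where it was at the start of the episode above 0.03 m or angle between any of pawn, rook, glue's own z axis and vertical above 0.6 rad).
It also fails if it takes over 61 s, if anything falls off the work surface, if the arm or the gripper's body presses on something with over 40 N, if the wrist force passes 120 N, or if a joint passes its speed limit or range.

## Working session

There is one attempt and no reset: what is moved stays moved. The work goes in short steps, Python scripts to look and compute and a shell command to move; the robot and the scene stay as the last step left them, time stands still between calls to the robot, and variables do not carry over. Pictures are saved under pics/ and viewed, and the job is handed in when it is done.

```bash
mkdir -p pics; cat > h.py <<'E'
import numpy as np, cv2
from bench import robot
from scipy.spatial.transform import Rotation as Ro
def snap(cam,name):
    o=robot.get_obs(); im,d=robot.snapshot(cam)
    cv2.imwrite(f'pics/{name}.png',im[...,::-1]); np.savez(f'pics/{name}.npz',im=im,d=d,pos=o['tool_pos'],rot=o['ee_rot'])
    return im,d,o
def pose(cam,o=None):
    p=robot.camera_params(cam); f=192/np.tan(np.radians(p['vertical_fov'])/2)
    if cam=='wrist':
        T=np.eye(4);T[:3,:3]=Ro.from_euler('xyz',np.array(o['rot'] if 'rot' in o else o['ee_rot'])).as_matrix();T[:3,3]=o['pos'] if 'pos' in o else o['tool_pos']
        W=T@np.array(p['T_tool_cam']); return W[:3,:3],W[:3,3],f,p['cx'],p['cy']
    R=np.array(p['R']); return R.T,-R.T@np.array(p['t']),f,p['cx'],p['cy']
def ray(cam,u,v,o=None):
    A,c,f,cx,cy=pose(cam,o); x,y=(u-cx)/f,(v-cy)/f
    if cam=='wrist':
        r=np.hypot(x,y)+1e-12; d=np.array([x/r*np.sin(r),y/r*np.sin(r),np.cos(r)])
    else: d=np.array([x,y,1.])
    return c,A@d
def onz(cam,u,v,z,o=None):
    c,d=ray(cam,u,v,o); return c+d*(z-c[2])/d[2]
E
python3 - <<'E'
from h import *
for c in('scene','side','wrist'):
    im,d,o=snap(c,c+'0'); p=robot.camera_params(c); print(c,{k:np.round(v,3).tolist() for k,v in p.items()})
print(o)
a=[cv2.imread(f'pics/{c}0.png') for c in('scene','side')]
E
```

```text
scene {'vertical_fov': 45.98, 'cx': 255.995, 'cy': 196.185, 'R': [[-0.247, 0.969, -0.004], [0.786, 0.198, -0.586], [-0.567, -0.147, -0.811]], 't': [0.078, -0.324, 1.685]}
side {'vertical_fov': 49.5, 'cx': 259.133, 'cy': 189.78, 'R': [[0.792, -0.611, 0.016], [-0.342, -0.465, -0.817], [0.506, 0.641, -0.577]], 't': [-0.365, 0.244, 1.191]}
wrist {'vertical_fov': 65.706, 'cx': 250.933, 'cy': 186.384, 'T_tool_cam': [[0.0, -0.288, 0.958, 0.019], [1.0, 0.001, 0.0, 0.001], [-0.001, 0.958, 0.288, -0.084], [0.0, 0.0, 0.0, 1.0]]}
{'time': 0.1, 'joint_positions': array([ 1.05988792e+00,  8.78842356e-02,  1.37208562e+00, -5.92167126e-06,
        1.68358635e+00, -1.03115426e-01]), 'qvel': array([ 0.00087527, -0.0026515 , -0.00244333, -0.00184229,  0.00072851,
        0.00015593]), 'joint_torque': array([ 2.26744603e-03, -3.41250837e+01, -3.03301334e+01,  7.21338345e-02,
        3.03982396e-02, -1.01012370e-04]), 'tool_pos': array([0.21808677, 0.50480893, 0.40362799]), 'ee_rot': array([-1.67091447,  1.56883277, -2.07870811]), 'wrist_force': array([ 0.38227889, -0.20170195,  0.08277098]), 'wrist_torque': array([-0.01835716, -0.00909897, -0.04511951]), 'width': 0.09395135867434797}
```

View pics/scene0.png

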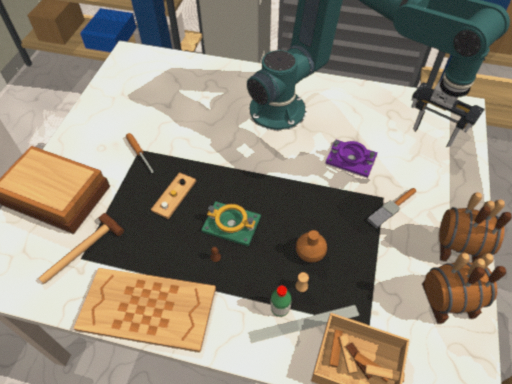

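View pics/side0.png

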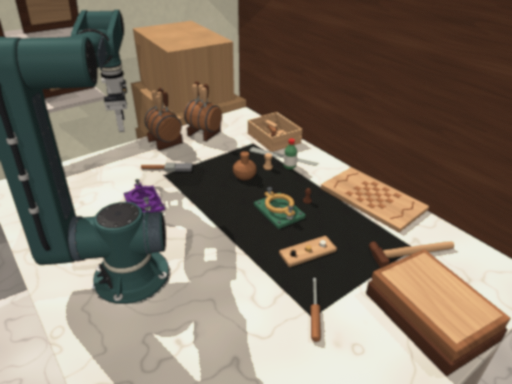

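View pics/wrist0.png

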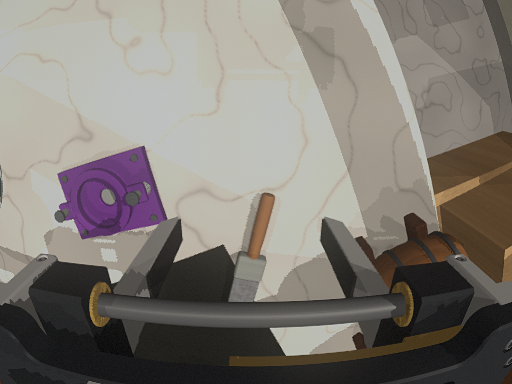

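The scene view shows the robot base at (277,110). The tray is at (175,195), the green press at (232,222) with its ring at (231,216), and the foot at (312,247). The pawn is at (215,254), the rook at (302,282) and the glue at (281,300). The purple decoy at (351,156) is not meant. Next I'll measure and look at crops.

```bash
cat > m.py <<'E'
from h import *
im=np.load('pics/scene0.npz')['im']; im2=np.load('pics/side0.npz')['im']
a=cv2.resize(im[165:305,145:335],None,fx=4,fy=4,interpolation=2); cv2.imwrite('pics/crop_s.png',a[...,::-1])
b=cv2.resize(im2[145:275,225:345],None,fx=4,fy=4,interpolation=2); cv2.imwrite('pics/crop_d.png',b[...,::-1])
def q(c,u,v,z): print(c,u,v,z,np.round(onz(c,u,v,z),3))
for u,v,z in[(231,216,.042),(175,195,.012),(312,237,.1),(215,260,0),(302,290,0),(281,312,0)]: q('scene',u,v,z)
for u,v,z in[(279,204,.042),(308,250,.012),(245,155,.1)]: q('side',u,v,z)
E
python3 m.py
```

```text
scene 231 216 0.042 [ 0.525 -0.024  0.042]
scene 175 195 0.012 [ 0.473 -0.226  0.012]
scene 312 237 0.1 [0.573 0.225 0.1  ]
scene 215 260 0 [ 0.657 -0.036  0.   ]
scene 302 290 0 [0.688 0.227 0.   ]
scene 281 312 0 [0.764 0.184 0.   ]
side 279 204 0.042 [ 0.518 -0.035  0.042]
side 308 250 0.012 [ 0.467 -0.236  0.012]
side 245 155 0.1 [0.559 0.216 0.1  ]
```

View pics/crop_s.png

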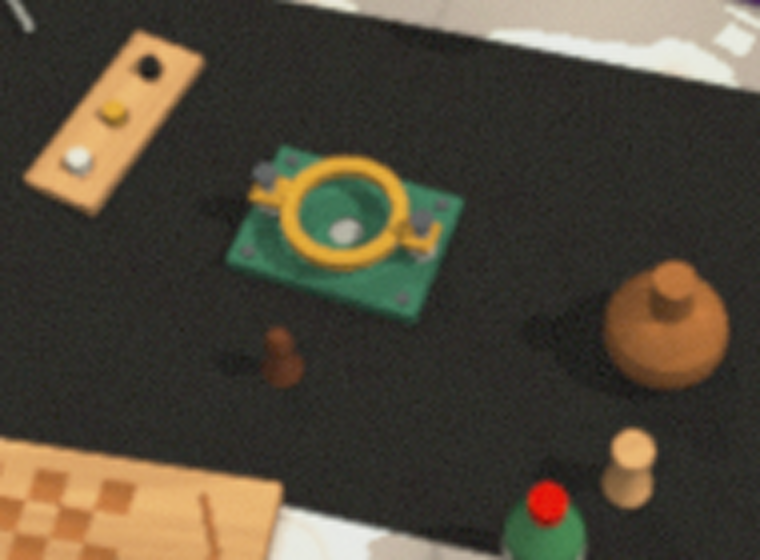

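View pics/crop_d.png

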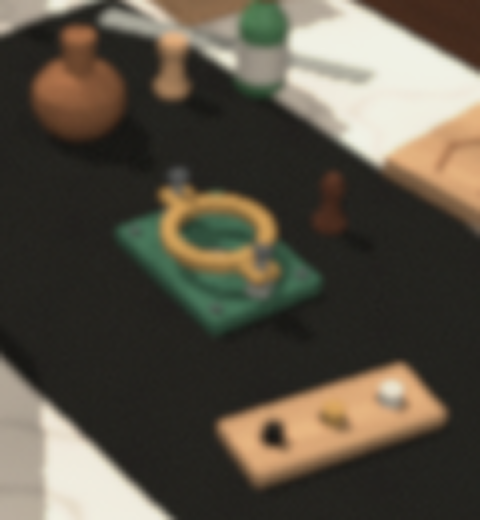

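```bash
cat > m2.py <<'E'
from h import *
for n,c,off,s,pts in[('scene','scene',(145,165),4,[(148,64),(114,106),(78,153),(266,172),(424,217)]),('side','side',(225,145),4,[(274,427),(332,408),(391,387),(180,172),(264,248)])]:
    P=[onz(c,off[0]+(u-1.5)/s,off[1]+(v-1.5)/s,z) for (u,v),z in zip(pts,[.023,.023,.023,.06,.06])] 
    P=np.array(P);print(n,P[:,:2].round(3).tolist())
    d=P[0]-P[2];print('row yaw deg',np.degrees(np.arctan2(d[1],d[0])),np.linalg.norm(d)); e=P[4]-P[3];print('post yaw',np.degrees(np.arctan2(e[1],e[0])),np.linalg.norm(e))
R=Ro.from_euler('xyz',robot.get_obs()['ee_rot']).as_matrix();print(R.round(3),'y yaw',np.degrees(np.arctan2(R[1,1],R[0,1])))
E
python3 m2.py
```

```text
scene [[0.421, -0.221], [0.467, -0.233], [0.517, -0.244], [0.522, -0.086], [0.532, 0.039]]
row yaw deg 166.5036254244921 0.09889882786926031
post yaw 85.45819662938815 0.12505498004956575
side [[0.419, -0.222], [0.468, -0.232], [0.521, -0.242], [0.537, 0.04], [0.524, -0.086]]
row yaw deg 168.44349645867962 0.10408598072849208
post yaw -95.7922285282294 0.12638692334462226
[[-0.001  0.397  0.918]
 [-0.001  0.918 -0.397]
 [-1.    -0.002 -0.   ]] y yaw 66.63815221820163
```

Each of the three candidate plugs in the scene crop has an identity that is plain from colour: black (148,67), brass (113,112) and white (78,158). Brass is the golden one in the middle pocket, and both views put it at (0.468,-0.233). The press axis is at about 85°, and the two views agree within 5 mm. I'll go above the tray now.

```bash
python3 -m pendant '{"turn":[[0,0,0.024],[0,0,0.024],[0,0,0.024],[0,0,0.024],[0,0,0.024],[0,0,0.024],[0,0,0.024],[0,0,0.024]],"delta_pos":[[1.8,-5.4,-0.5],[1.8,-5.4,-0.5],[1.8,-5.4,-0.5],[1.8,-5.4,-0.5],[1.8,-5.4,-0.5],[1.8,-5.4,-0.5],[1.8,-5.4,-0.5],[1.8,-5.4,-0.5]],"gripper":[5,5,5,5,5,5,5,5]}'; python3 -m pendant '{"turn":[[0,0,0],[0,0,0],[0,0,0],[0,0,0],[0,0,0],[0,0,0]],"delta_pos":[[1.8,-5.4,-0.3],[1.8,-5.4,-0.3],[1.8,-5.4,-0.3],[1.8,-5.4,-0.3],[1.8,-5.4,-0.3],[1.8,-3.6,-0.3]],"gripper":[5,5,5,5,5,5]}'
```

```text
time: 1.15
tool_pos: [0.3621, 0.0711, 0.3645]
ee_rot: [0.608, 1.57, 0.393]
wrist_force: [0.5, 0.0, -0.2]
width: 0.05
time: 1.9
tool_pos: [0.4702, -0.2355, 0.346]
ee_rot: [2.872, 1.57, 2.654]
wrist_force: [0.5, 0.4, -0.2]
width: 0.0499
```

```bash
python3 - <<'E'
from h import *
im,d,o=snap('wrist','w1')
R=Ro.from_euler('xyz',o['ee_rot']).as_matrix();print(o['tool_pos'],R.round(3).tolist(),np.degrees(np.arctan2(R[1,1],R[0,1])))
E
```

```text
[ 0.47023344 -0.23554471  0.34603708] [[-0.001, 0.216, 0.976], [0.0, 0.976, -0.216], [-1.0, 0.0, -0.001]] 77.5125313707395
```

View pics/w1.png

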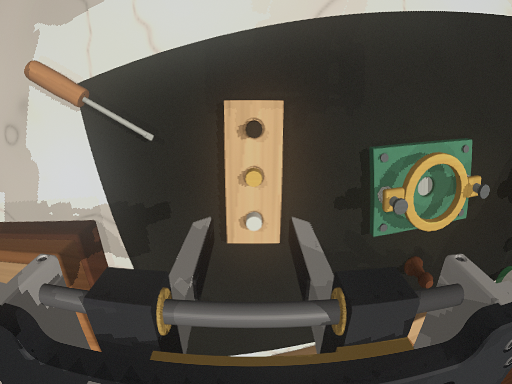

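The wrist view shows the tray aligned with the tool. Brass is at (254,177), black at (254,129), white at (254,222). The press ring is at (436,190) and its bright pocket floor at (427,186).

```bash
cat > m3.py <<'E'
from h import *
L=np.load('pics/w1.npz');im=L['im'];o={'pos':L['pos'],'rot':L['rot']}
hsv=cv2.cvtColor(im,cv2.COLOR_RGB2HSV)
c=cv2.resize(im[90:250,215:295],None,fx=4,fy=4,interpolation=2);c2=cv2.resize(im[125:245,360:500],None,fx=4,fy=4,interpolation=2)
out=np.zeros((640,900,3),np.uint8);out[:640,:320]=c;out[:480,330:890]=c2;cv2.imwrite('pics/w1c.png',cv2.resize(out,(800,569))[...,::-1])
m=((hsv[...,0]>17)&(hsv[...,0]<27)&(hsv[...,1]>150)&(hsv[...,2]>110)).astype(np.uint8)
n,_,st,ce=cv2.connectedComponentsWithStats(m)
for i in range(1,n):
    if st[i,4]>40: print(st[i],ce[i].round(1),onz('wrist',*ce[i],.022,o).round(4),onz('wrist',*ce[i],.042,o).round(4))
for u,v in[(254,128),(254,221)]: print(onz('wrist',u,v,.023,o).round(4))
g=((hsv[...,2]>120)&(hsv[...,1]<60)).astype(np.uint8); g[:,:410]=0;g[:,450:]=0;g[:170]=0;g[205:]=0
n,_,st,ce=cv2.connectedComponentsWithStats(g)
for i in range(1,n):
    if st[i,4]>20: print('floor',st[i],ce[i].round(1),onz('wrist',*ce[i],.008,o).round(4))
for u,v in[(401,207),(484,191)]: print('post',onz('wrist',u,v,.06,o).round(4))
E
python3 m3.py
```

```text
[415 153  30  17  50] [428.8 157.7] [ 0.4882 -0.0223  0.022 ] [ 0.4817 -0.0351  0.042 ]
[462 183  11  15 106] [467.4 190.5] [0.5444 0.0415 0.022 ] [0.5341 0.0246 0.042 ]
[384 187  21  25 112] [388.5 197.8] [ 0.5258 -0.0817  0.022 ] [ 0.5168 -0.0906  0.042 ]
[423 207  33  15  75] [438.9 217.4] [ 0.5707 -0.0075  0.022 ] [ 0.5588 -0.0212  0.042 ]
[ 0.417  -0.2195  0.023 ]
[ 0.5171 -0.2413  0.023 ]
floor [418 177  14  19 203] [424.4 185.9] [ 0.5282 -0.0221  0.008 ]
post [ 0.5225 -0.0842  0.06  ]
post [0.5322 0.0384 0.06  ]
```

View pics/w1c.png

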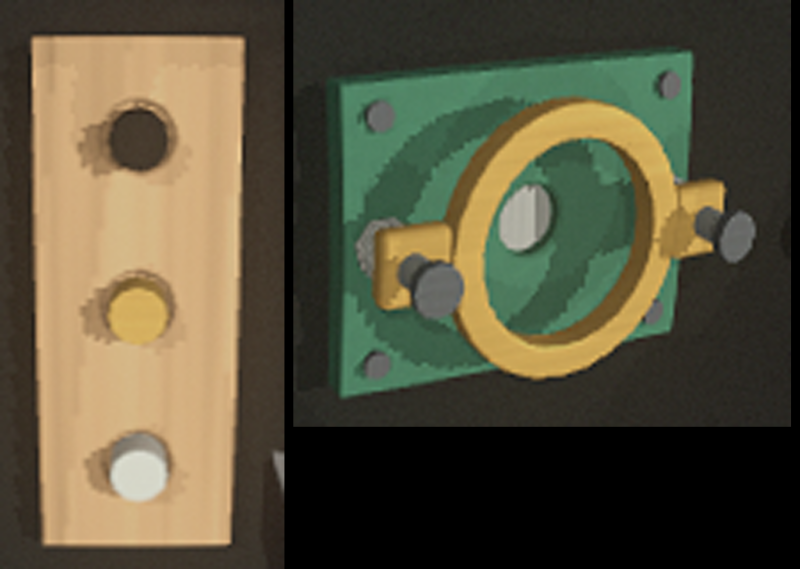

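```bash
python3 - <<'E'
from h import *
L=np.load('pics/w1.npz');o={'pos':L['pos'],'rot':L['rot']}
for u,v in[(253.8,129.4),(253.8,178.7),(253.8,223.4)]: print(onz('wrist',u,v,.023,o).round(4))
E
python3 -m pendant '{"turn":[[0,0,0],[0,0,0]],"delta_pos":[[-0.15,0.4,-3],[-0.15,0.1,-3]],"gripper":[3,3]}'
```

```text
[ 0.4184 -0.22    0.023 ]
[ 0.4695 -0.2312  0.023 ]
[ 0.5199 -0.2421  0.023 ]
time: 2.2
tool_pos: [0.4671, -0.2282, 0.2858]
ee_rot: [1.16, 1.571, 0.944]
wrist_force: [-1.4, 0.1, -0.2]
width: 0.0333
```

```bash
python3 -m pendant '{"turn":[[0,0,0],[0,0,0],[0,0,0]],"delta_pos":[[0.2,-0.3,-1.5],[0,0,-1.5],[0,0,0]],"gripper":[3,3,3]}'; python3 - <<'E'
from h import *
im,d,o=snap('wrist','w2')
cv2.imwrite('pics/w2c.png',cv2.resize(im[100:300,150:360],None,fx=3,fy=3)[...,::-1])
E
```

```text
time: 2.58
tool_pos: [0.469, -0.2309, 0.2558]
ee_rot: [2.734, 1.569, 2.518]
wrist_force: [0.7, -0.2, 1.3]
width: 0.0298
```

View pics/w2c.png

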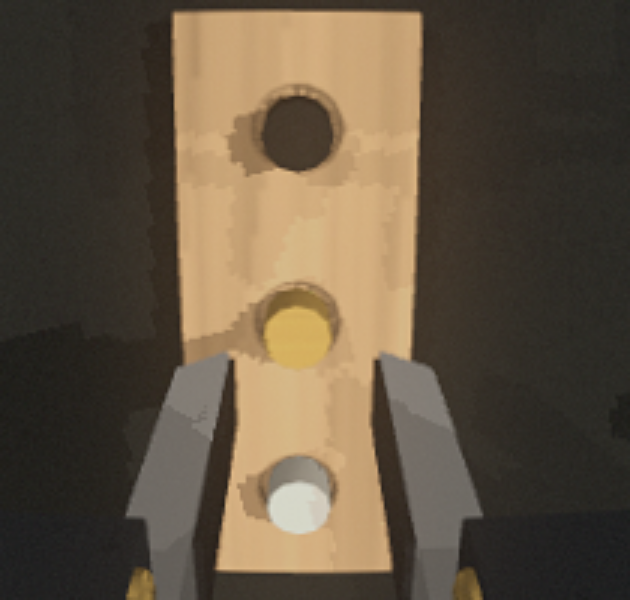

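The view shows brass at crop (298,337), midway between the finger tips at (230,355) and (380,355). I'll check it by ray.

```bash
python3 - <<'E'
from h import *
L=np.load('pics/w2.npz');o={'pos':L['pos'],'rot':L['rot']}
for u,v in[(298,132),(298,337),(298,507)]: print(onz('wrist',150+u/3,100+v/3,.023,o).round(4))
E
```

```text
[ 0.4177 -0.2197  0.023 ]
[ 0.4695 -0.2311  0.023 ]
[ 0.5201 -0.2422  0.023 ]
```

Consistent: brass is at (0.4693,-0.231). I'll go down so the tips reach z = 15 mm, then close.

```bash
python3 -m pendant '{"turn":[[0,0,0],[0,0,0],[0,0,0],[0,0,0],[0,0,0],[0,0,0],[0,0,0]],"delta_pos":[[0,0,-1.5],[0,0,-1.5],[0,0,-1.1],[0,0,0],[0,0,0],[0,0,0],[0,0,0]],"gripper":[3,3,3,3,1,1,1]}'; python3 -m pendant '{"turn":[[0,0,0],[0,0,0],[0,0,0]],"delta_pos":[[0,0,0],[0,0,2],[0,0,2]],"gripper":[1,1,1]}'
```

```text
time: 3.5
tool_pos: [0.4693, -0.2312, 0.2162]
ee_rot: [-0.292, 1.57, -0.508]
wrist_force: [0.5, 0.4, 0.4]
width: 0.0164
time: 3.88
tool_pos: [0.469, -0.231, 0.2559]
ee_rot: [2.663, 1.57, 2.447]
wrist_force: [0.8, -0.1, -0.2]
width: 0.0164
```

```bash
python3 - <<'E'
from h import *
im,d,o=snap('wrist','w3')
cv2.imwrite('pics/w3c.png',cv2.resize(im[100:300,150:360],None,fx=3,fy=3)[...,::-1])
E
```

```text
(no output)
```

View pics/w3c.png

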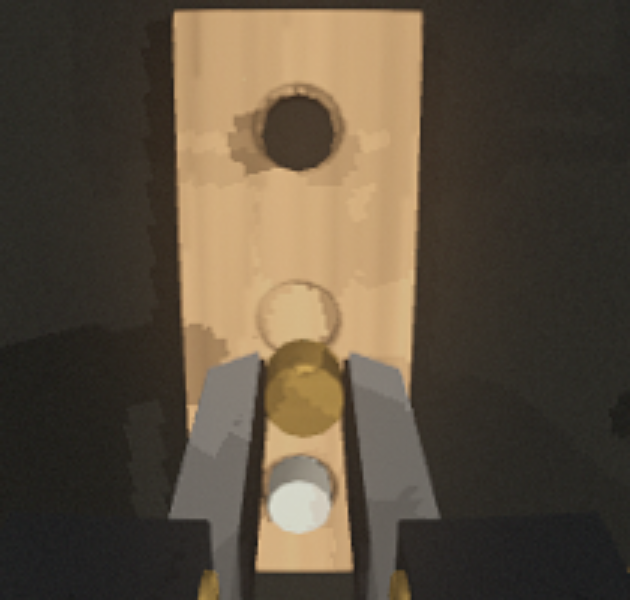

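The brass plug is held at crop (305,390). Its pocket is empty, and the black and white plugs are undisturbed. I'll lift and carry it above the press.

```bash
python3 -m pendant '{"turn":[[0,0,0],[0,0,0],[0,0,0],[0,0,0],[0,0,0],[0,0,0],[0,0,0],[0,0,0]],"delta_pos":[[0,0,3],[0.8,2.8,2],[1,3.6,0],[1,3.6,0],[1,3.6,0],[1,3.6,0],[1,3.6,0],[0,0,0]],"gripper":[1,1,1,1,1,1,1,1]}'; python3 - <<'E'
from h import *
im,d,o=snap('wrist','w4');print(o['tool_pos'])
cv2.imwrite('pics/w4c.png',cv2.resize(im[60:320,110:400],None,fx=2.5,fy=2.5)[...,::-1])
E
```

```text
time: 4.92
tool_pos: [0.5273, -0.0211, 0.3052]
ee_rot: [2.465, 1.57, 2.253]
wrist_force: [0.5, -0.1, 0.1]
width: 0.0164
[ 0.52734861 -0.02114928  0.30520673]
```

View pics/w4c.png

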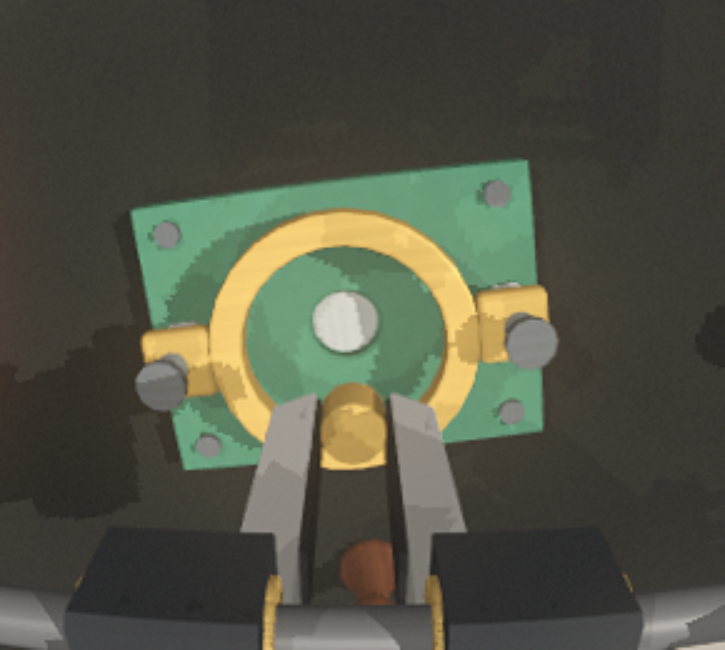

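The view shows the plug held at (353,430), the pocket floor at (345,322), and the posts at (161,385) and (531,342).

```bash
python3 - <<'E'
from h import *
L=np.load('pics/w4.npz');o={'pos':L['pos'],'rot':L['rot']};im=L['im']
q=lambda u,v,z:onz('wrist',110+u/2.5,60+v/2.5,z,o).round(4)
print('plugtop',q(353,430,.112))
print('posts',(q(161,385,.06)+q(531,342,.06))/2)
print('ringLR',(q(209,345,.042)+q(480,345,.042))/2, 'top',q(345,210,.042))
h=cv2.cvtColor(im,cv2.COLOR_RGB2HSV);g=((h[...,2]>110)&(h[...,1]<50)).astype(np.uint8)
n,l,st,ce=cv2.connectedComponentsWithStats(g);i=l[189,248];print(st[i],ce[i],onz('wrist',*ce[i],.008,o).round(4))
b=[(132,211),(528,160),(543,432),(186,470)];print('base',np.mean([q(u,v,.014) for u,v in b],0).round(4))
E
```

```text
plugtop [ 0.5265 -0.0197  0.112 ]
posts [ 0.52715 -0.02285  0.06   ]
ringLR [ 0.52665 -0.02275  0.042  ] top [ 0.4805 -0.0124  0.042 ]
[235 176  27  25 524] [247.70419847 187.99236641] [ 0.5277 -0.0233  0.008 ]
base [ 0.5284 -0.0227  0.014 ]
```

```bash
python3 -m pendant '{"turn":[[0,0,0],[0,0,0],[0,0,0],[0,0,0],[0,0,0],[0,0,0],[0,0,0]],"delta_pos":[[0.05,-0.25,-1],[0,0,-2],[0,0,-2],[0,0,-2],[0,0,-1],[0,0,-0.6],[0,0,0]],"gripper":[1,1,1,1,1,1,1]}'
```

```text
time: 5.85
tool_pos: [0.5276, -0.0259, 0.2196]
ee_rot: [3.117, 1.571, 2.901]
wrist_force: [1.0, -0.0, 0.1]
width: 0.0162
```

```bash
python3 -m pendant '{"turn":[[0,0,0]],"delta_pos":[[0,0.2,-0.1]],"gripper":[1]}';python3 -m pendant '{"turn":[[0,0,0]],"delta_pos":[[0,0,-0.05]],"gripper":[1]}'; python3 - <<'E'
from h import *
im,d,o=snap('wrist','w5');print(o['tool_pos'],o['wrist_force'])
cv2.imwrite('pics/w5c.png',cv2.resize(im[60:320,110:400],None,fx=2.5,fy=2.5)[...,::-1])
E
```

```text
time: 5.98
tool_pos: [0.528, -0.0238, 0.2196]
ee_rot: [0.096, 1.569, -0.121]
wrist_force: [0.7, -0.9, -0.1]
width: 0.0164
time: 6.1
tool_pos: [0.5279, -0.0234, 0.2188]
ee_rot: [0.15, 1.569, -0.065]
wrist_force: [0.4, -1.1, -0.4]
width: 0.0166
[ 0.52785044 -0.02343681  0.21884203] [ 0.41631442 -1.10332145 -0.43163399]
```

View pics/w5c.png

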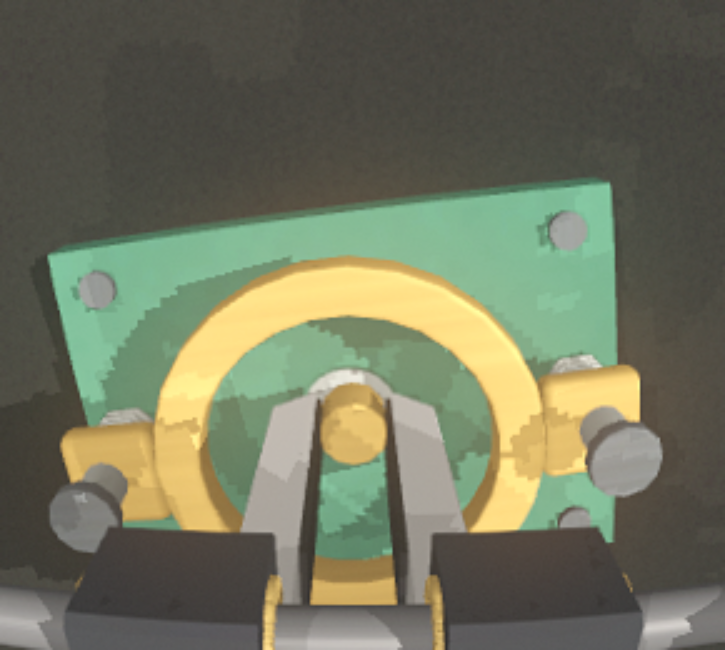

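The plug sits inside the pocket mouth at (353,420), nearly down. I'll lower it a bit more until it touches, then release.

```bash
python3 -m pendant '{"turn":[[0,0,0],[0,0,0]],"delta_pos":[[0,0,-0.15],[0,0,0]],"gripper":[1,1]}'; python3 -m pendant '{"turn":[[0,0,0],[0,0,0],[0,0,0],[0,0,0],[0,0,0],[0,0,0],[0,0,0]],"delta_pos":[[0,0,0],[0,0,0],[0,0,0],[0,0,2.5],[0,0,3],[0,0,3],[0,0,0]],"gripper":[2.8,2.8,2.8,2.8,2.8,2.8,2.8]}'; python3 - <<'E'
from h import *
im,d,o=snap('wrist','w6');print(o['tool_pos'],o['wrist_force'])
cv2.imwrite('pics/w6c.png',cv2.resize(im[60:320,110:400],None,fx=2.5,fy=2.5)[...,::-1])
E
```

```text
time: 6.4
tool_pos: [0.5278, -0.0236, 0.2172]
ee_rot: [0.226, 1.57, 0.01]
wrist_force: [0.5, -0.5, 1.3]
width: 0.0165
time: 7.28
tool_pos: [0.5284, -0.0237, 0.3044]
ee_rot: [0.077, 1.565, -0.139]
wrist_force: [-0.0, -0.1, -0.0]
width: 0.028
[ 0.52838706 -0.02372383  0.30442547] [-0.03856108 -0.10300776 -0.02211851]
```

View pics/w6c.png

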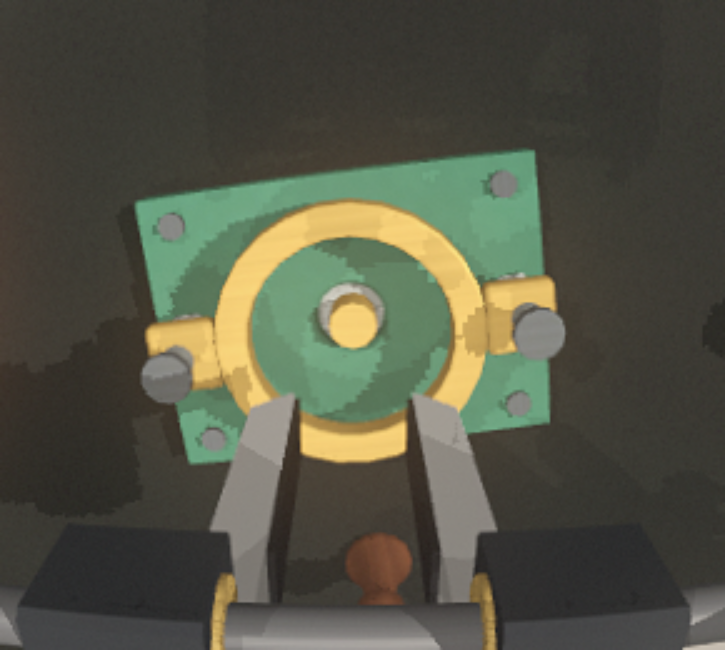

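The plug is standing in the pocket at (353,321), let go, with an even rim round it. The foot is next.

```bash
python3 - <<'E'
from h import *
L=np.load('pics/w6.npz');o={'pos':L['pos'],'rot':L['rot']}
q=lambda u,v,z:onz('wrist',110+u/2.5,60+v/2.5,z,o).round(4)
print('plugtop',q(354,321,.024),'posts',(q(167,375,.06)+q(540,332,.06))/2)
E
python3 -m pendant '{"turn":[[0,0,0],[0,0,0],[0,0,0],[0,0,0],[0,0,0],[0,0,0],[0,0,0],[0,0,0]],"delta_pos":[[0,0,4],[0.5,3,4],[0.6,4.2,0],[0.6,4.2,0],[0.6,4.2,0],[0.6,4.2,0],[0.6,4.2,0],[0,0,0]],"gripper":[6,6,6,6,6,6,6,6]}'; python3 - <<'E'
from h import *
im,d,o=snap('wrist','w7');print(o['tool_pos'],o['wrist_force'])
E
```

```text
plugtop [ 0.5268 -0.0216  0.024 ] posts [ 0.5266 -0.0224  0.06  ]
time: 8.32
tool_pos: [0.5624, 0.2189, 0.3785]
ee_rot: [-2.785, 1.566, -2.997]
wrist_force: [0.1, -0.5, 0.3]
width: 0.0601
[0.56241383 0.2188525  0.37846199] [ 0.05881816 -0.49306083  0.28672753]
```

View pics/w7.png

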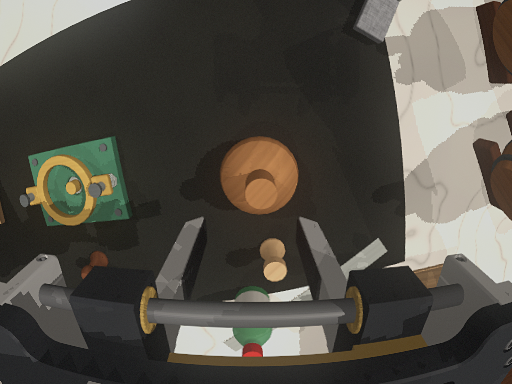

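The view shows the foot belly circle around (260,175) and the tenon top at about (261,194). The rook is at (273,260) and the glue at (252,310).

```bash
python3 - <<'E'
from h import *
L=np.load('pics/w7.npz');o={'pos':L['pos'],'rot':L['rot']};im=L['im']
cv2.imwrite('pics/w7c.png',cv2.resize(im[130:220,215:305],None,fx=6,fy=6,interpolation=2)[...,::-1])
h=cv2.cvtColor(im,cv2.COLOR_RGB2HSV);m=((h[...,0]<20)&(h[...,1]>110)&(h[...,2]>60)).astype(np.uint8)
n,l,st,ce=cv2.connectedComponentsWithStats(m);i=l[165,250];print(st[i],ce[i])
c,r=cv2.minEnclosingCircle(np.argwhere(l==i)[:,::-1].astype(np.float32));print(c,r,onz('wrist',*c,.032,o).round(4))
for u,v in[(261,193)]: print(onz('wrist',u,v,.1,o).round(4))
E
```

```text
[ 220  136   79   79 4867] [258.95130471 174.872406  ]
(258.9717102050781, 174.76414489746094) 39.554466247558594 [0.5633 0.2285 0.032 ]
[0.5633 0.2287 0.1   ]
```

View pics/w7c.png

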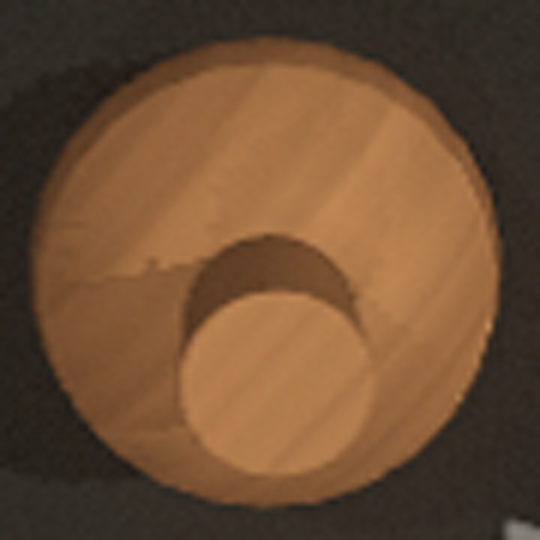

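The tenon centre is at crop (278,383), which gives the foot at (0.564,0.229) from both the belly and the tenon. I'll descend and grip.

```bash
python3 -m pendant '{"turn":[[0,0,0],[0,0,0],[0,0,0],[0,0,0],[0,0,0]],"delta_pos":[[0.15,1,-1],[0,0,-3],[0,0,-3],[0,0,0],[0,0,0]],"gripper":[6,6,6,6,6]}'; python3 - <<'E'
from h import *
im,d,o=snap('wrist','w8');print(o['tool_pos'],o['wrist_force'])
E
```

```text
time: 9.0
tool_pos: [0.5644, 0.2259, 0.3124]
ee_rot: [0.581, 1.57, 0.364]
wrist_force: [0.4, 0.0, 0.2]
width: 0.06
[0.56440525 0.22591443 0.31241184] [0.41312242 0.04960704 0.15940471]
```

View pics/w8.png

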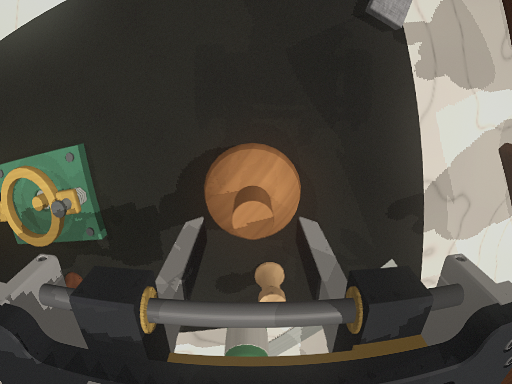

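The tenon is at (253,212), between the fingers. I'll correct y slightly, descend and close.

```bash
python3 -m pendant '{"turn":[[0,0,0],[0,0,0],[0,0,0],[0,0,0],[0,0,0]],"delta_pos":[[0,0.25,-1],[0,0,-2],[0,0,-1.6],[0,0,0],[0,0,0]],"gripper":[6,6,6,6,6]}'; python3 -m pendant '{"turn":[[0,0,0],[0,0,0],[0,0,0],[0,0,0],[0,0,0],[0,0,0]],"delta_pos":[[0,0,0],[0,0,0],[0,0,0],[0,0,0],[0,0,0],[0,0,0]],"gripper":[2,2,2,2,2,2]}'
```

```text
time: 9.68
tool_pos: [0.5643, 0.229, 0.2662]
ee_rot: [0.611, 1.57, 0.396]
wrist_force: [0.2, 0.0, 0.1]
width: 0.06
time: 10.42
tool_pos: [0.5642, 0.2287, 0.2659]
ee_rot: [-0.814, 1.57, -1.03]
wrist_force: [-0.1, -1.2, 1.7]
width: 0.0292
```

```bash
python3 -m pendant '{"turn":[[0,0,0],[0,0,0],[0,0,0],[0,0,0]],"delta_pos":[[0,0,2],[0,0,3],[0,0,3],[0,0,1]],"gripper":[2,2,2,2]}'; python3 -m pendant '{"turn":[[0,0,0],[0,0,0],[0,0,0],[0,0,0],[0,0,0],[0,0,0],[0,0,0],[0,0,0]],"delta_pos":[[-0.3,-2.2,0],[-0.6,-4,0],[-0.6,-4,0],[-0.6,-4,0],[-0.6,-4,0],[-0.6,-4,0],[-0.4,-3,0],[0,0,0]],"gripper":[2,2,2,2,2,2,2,2]}'; python3 - <<'E'
from h import *
im,d,o=snap('wrist','w9');print(o['tool_pos'],o['wrist_force'],o['wrist_torque'])
im,d,o=snap('scene','s9');im2,d,o=snap('side','d9')
a=np.hstack([cv2.resize(im[160:260,180:280],(400,400),interpolation=2),cv2.resize(im2[140:240,230:330],(400,400),interpolation=2)]);cv2.imwrite('pics/sd9.png',a[...,::-1])
E
```

```text
time: 10.92
tool_pos: [0.5643, 0.2291, 0.3572]
ee_rot: [0.697, 1.568, 0.481]
wrist_force: [-0.4, -0.7, -2.3]
width: 0.0296
time: 11.92
tool_pos: [0.526, -0.0257, 0.3535]
ee_rot: [-2.899, 1.567, -3.119]
wrist_force: [0.1, 0.6, -2.5]
width: 0.0294
[ 0.52598998 -0.02574855  0.35346855] [ 0.11650633  0.58768756 -2.47376747] [ 0.06497865 -0.01751861 -0.01217359]
```

View pics/w9.png

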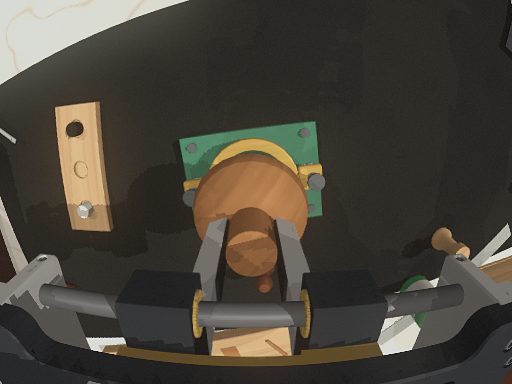

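View pics/sd9.png

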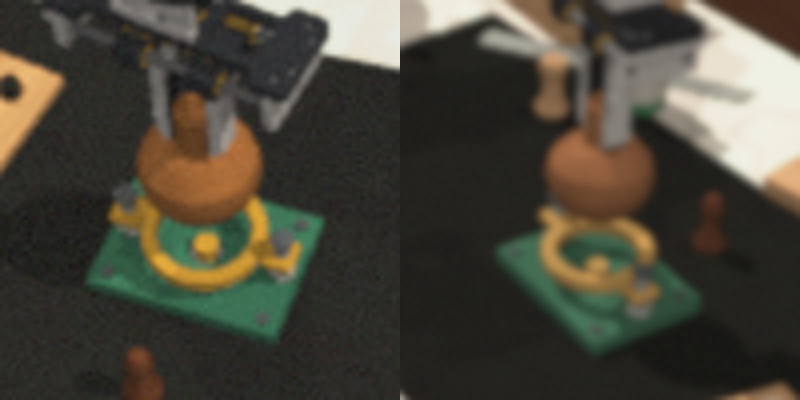

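The foot hangs upright over the ring, and the plug can be seen standing centrally below it in both views. I'll correct by (+1,+3) mm and descend to just above the seat.

```bash
python3 -m pendant '{"turn":[[0,0,0],[0,0,0],[0,0,0],[0,0,0]],"delta_pos":[[0.1,0.3,0],[0,0,-1.5],[0,0,-1.5],[0,0,0]],"gripper":[2,2,2,2]}';python3 -m pendant '{"turn":[[0,0,0],[0,0,0],[0,0,0]],"delta_pos":[[0,0,-1],[0,0,-0.5],[0,0,0]],"gripper":[2,2,2]}'
```

```text
time: 12.58
tool_pos: [0.5275, -0.0197, 0.3228]
ee_rot: [-3.083, 1.565, 2.985]
wrist_force: [-0.3, 0.1, -2.6]
width: 0.0289
time: 12.95
tool_pos: [0.528, -0.0201, 0.3101]
ee_rot: [3.117, 1.57, 2.901]
wrist_force: [-0.1, 0.1, -2.1]
width: 0.0296
```

```bash
python3 -m pendant '{"turn":[[0,0,0],[0,0,0],[0,0,0]],"delta_pos":[[-0.05,-0.22,0],[0,0,0],[0,0,0]],"gripper":[2,2,2]}'; python3 -m pendant '{"turn":[[0,0,0],[0,0,0],[0,0,0],[0,0,0]],"delta_pos":[[0,0,-0.4],[0,0,-0.4],[0,0,-0.1],[0,0,0]],"gripper":[2,2,2,2]}'
```

```text
time: 13.32
tool_pos: [0.5277, -0.0224, 0.311]
ee_rot: [0.306, 1.57, 0.09]
wrist_force: [-0.8, 0.5, -2.5]
width: 0.0293
time: 13.82
tool_pos: [0.5276, -0.0223, 0.3015]
ee_rot: [3.032, 1.57, 2.816]
wrist_force: [0.7, -0.2, -2.4]
width: 0.029
```

Just at the seat. I'll continue in small steps, watching the lateral forces.

```bash
python3 -m pendant '{"turn":[[0,0,0],[0,0,0]],"delta_pos":[[0,0,-0.2],[0,0,0]],"gripper":[2,2]}';python3 -m pendant '{"turn":[[0,0,0],[0,0,0]],"delta_pos":[[0,0,-0.2],[0,0,0]],"gripper":[2,2]}';python3 -m pendant '{"turn":[[0,0,0],[0,0,0]],"delta_pos":[[0,0,-0.2],[0,0,0]],"gripper":[2,2]}'
```

```text
time: 14.08
tool_pos: [0.5278, -0.0224, 0.3007]
ee_rot: [-0.003, 1.569, -0.219]
wrist_force: [-1.7, -0.6, 2.5]
width: 0.029
time: 14.32
tool_pos: [0.5278, -0.0224, 0.2984]
ee_rot: [0.026, 1.569, -0.19]
wrist_force: [-1.5, -1.2, 3.7]
width: 0.0292
time: 14.58
tool_pos: [0.5278, -0.0224, 0.296]
ee_rot: [0.016, 1.57, -0.2]
wrist_force: [-1.3, -0.3, 4.6]
width: 0.0293
```

```bash
python3 -m pendant '{"turn":[[0,0,0],[0,0,0],[0,0,0]],"delta_pos":[[0,0,-0.2],[0,0,-0.2],[0,0,0]],"gripper":[2,2,2]}';python3 -m pendant '{"turn":[[0,0,0],[0,0,0]],"delta_pos":[[0,0,-0.1],[0,0,0]],"gripper":[2,2]}';python3 -m pendant '{"turn":[[0,0,0],[0,0,0]],"delta_pos":[[0,0,-0.1],[0,0,0]],"gripper":[2,2]}'
```

```text
time: 14.95
tool_pos: [0.5278, -0.0224, 0.2924]
ee_rot: [0.028, 1.569, -0.188]
wrist_force: [-0.2, -1.1, 6.9]
width: 0.0293
time: 15.2
tool_pos: [0.5278, -0.0224, 0.2915]
ee_rot: [0.003, 1.569, -0.213]
wrist_force: [-1.8, -2.0, 7.2]
width: 0.0293
time: 15.45
tool_pos: [0.5278, -0.0224, 0.2907]
ee_rot: [0.025, 1.569, -0.191]
wrist_force: [-1.6, -1.2, 7.2]
width: 0.0292
```

```bash
python3 -m pendant '{"turn":[[0,0,0],[0,0,0]],"delta_pos":[[0,0,-0.1],[0,0,0]],"gripper":[2,2]}';python3 -m pendant '{"turn":[[0,0,0],[0,0,0]],"delta_pos":[[0,0,-0.1],[0,0,0]],"gripper":[2,2]}'
```

```text
time: 15.7
tool_pos: [0.5278, -0.0224, 0.2897]
ee_rot: [-0.011, 1.569, -0.227]
wrist_force: [-1.8, 0.0, 7.8]
width: 0.0293
time: 15.95
tool_pos: [0.5279, -0.0225, 0.2896]
ee_rot: [-0.119, 1.569, -0.335]
wrist_force: [-2.5, -1.3, 10.2]
width: 0.0289
```

It has hit the hard end on the plug. I'll press on to about 14 N, which is a change of about 16 N.

```bash
python3 -m pendant '{"turn":[[0,0,0],[0,0,0]],"delta_pos":[[0,0,-0.1],[0,0,0]],"gripper":[2,2]}'
```

```text
time: 16.2
tool_pos: [0.5279, -0.0226, 0.2895]
ee_rot: [-0.157, 1.568, -0.373]
wrist_force: [-3.5, -2.0, 13.2]
width: 0.0294
```

```bash
python3 -m pendant '{"turn":[[0,0,0],[0,0,0],[0,0,0],[0,0,0],[0,0,0],[0,0,0],[0,0,0],[0,0,0]],"delta_pos":[[0,0,-0.05],[0,0,0],[0,0,0],[0,0,0],[0,0,0],[0,0,0],[0,0,0],[0,0,0]],"gripper":[2,2,2,2,2,2,2,2]}'; python3 - <<'E'
from h import *
im,d,o=snap('scene','s10');im2,d,o=snap('side','d10');print(o['tool_pos'],o['wrist_force'])
a=np.hstack([cv2.resize(im[160:310,160:310],(400,400),interpolation=2),cv2.resize(im2[140:240,230:330],(400,400),interpolation=2)]);cv2.imwrite('pics/sd10.png',a[...,::-1])
E
```

```text
time: 17.2
tool_pos: [0.5279, -0.0226, 0.2895]
ee_rot: [-0.139, 1.567, -0.355]
wrist_force: [-3.6, -1.4, 15.1]
width: 0.0289
[ 0.52790757 -0.02255701  0.28945724] [-4.31881984 -1.28291623 15.71072166]
```

View pics/sd10.png

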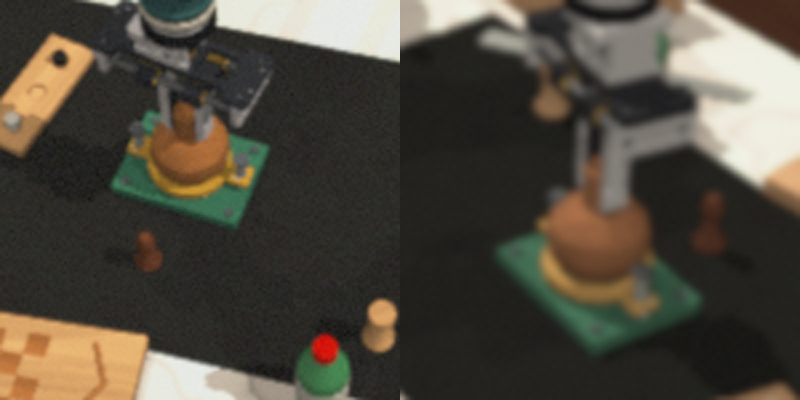

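The foot is seated upright with the ring down on the base. The bystanders are in place, the force is steady at about 15 N, and there is no slip.

```bash
python3 -c "
from bench import robot
print(robot.close_job()); o=robot.get_obs(); print(o['time'],o['tool_pos'],o['wrist_force'],o['width'])"
```

```text
the job is handed in; nothing more can be done
None
the job is handed in; nothing more can be done
```

The job is handed in: the brass plug stands in the press pocket, and the foot is pressed down on it in the ring, still gripped. The hand-in gives no verdict.

- **Plug:** I took the brass plug from the middle tray pocket and let it go in the green press. A close look afterwards showed it upright, about 1 mm from the press centre line.
- **Foot:** I gripped the tenon and set the foot in the ring. The tool then sank about 11 mm from first contact until the force rose sharply on the plug. That is close to the 10 mm expected.
- **Push:** I pressed on to a vertical force of about 15 N, a change of about 17.5 N from carrying the foot freely (16 N was called for). It held steady for 1 s with no grip slip.
- **Last pictures:** At about 17 s of the 61 s, they showed the foot upright and the ring down. The pawn, rook, glue and the other two plugs stood in place; the chisel and brush were outside those crops.
- **Disagreements:** A sideways force of about 4 N remained, which I left. The first estimates of the foot's position from the two fixed cameras differed by about 14 mm, so I used the wrist camera instead. A state reading after hand-in was refused, so nothing confirms the final second.

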